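# Square a phone housing into the corner stops of an inspection stage

## Robot

A 6-joint arm with a two-finger parallel gripper is mounted at the origin on the work surface. World frame = base frame: x ahead of the robot, y to its left, z up, the work surface at z = 0. Lengths are in m, angles in degrees, forces in N, time in s.
With the tool pointing down it reaches from about 0.35 to 0.875 m from the base axis. Payload 15.5 kg.
Tool frame: the origin (TCP) lies at the very end of the fingers, on their centre line; the grasp point (between the pads) lies 19 mm behind it; z points along the fingers, y is the line along which they close (so a half turn about z gives the same grasp; the last joint's range is limited). The gripper opens to 85 mm and grips with 20 to 120 N. Pads are 22 mm wide; open, the fingers measure 114 mm over their backs; the gripper's body (76 mm by 85 mm) begins 54 mm behind the grasp point. The pads swing forward as they close: fully open they stand 13 mm farther back than shut.
Start: joints at [62.424, 28.281, 77.091, -0, 74.628, -5.472], TCP at [0.235, 0.579, 0.231] pointing down, gripper open.
Joint ranges: [-166.48, 166.48], [-47.26, 123.95], [12.59, 153.08], [-70.14, 250.14], [6.76, 159.57], [-176.63, 176.63]. Speed limits (degrees/s): [108.29, 108.29, 147.25, 172.46, 172.46, 172.46].

## Interface

Orientations are given as a 3x3 rotation matrix whose columns are the frame's x, y, z axes.
In Python, from rig import sensors, eyes, job_done gives the robot as it stands. The module is installed in compiled form; this text tells all that it offers.
- The arm moves only by the shell command python3 -m creep 'ROWS' [FORCE]. ROWS is JSON, a list of rows, each a list of 3 entries, a list of its own where there are three numbers: the gripper command: -1 is shut, 1 is fully open, values between are in proportion, then the shift along the tool's x, y, z scaled (see below), then the turn about the tool's z scaled (see below). In form: [[gripper, [dx, dy, dz], roll], ...]. A call has 1 to 5 rows; each row shifts and turns the commanded pose from where the row before left it, along the tool's axes as they then stand; what a row does not reach is not made up. The controller multiplies each number of a shift by 500 mm and each number of a turn by 90 degrees. A row lasts 1/8 s, in which the tool goes at most 62.5 mm and 10.7 degrees, less where a joint would pass 70% of its speed; a pose out of reach is approached as far as the arm can. A call with a number of a shift or a turn outside -1 to 1 is refused whole. A call with a gripper value outside its range is refused whole. The fingers move at their own pace and stop on an object; FORCE is the grip in N (left out, the last holds). Time passes only in rows, so rows that do not move let the fingers close. It gives the time, the measured TCP pose, the force, the opening and the grip force at its end, in the units of the state.
- sensors.read_state(): the state, without advancing time (a new reading comes with each control period).
- eyes.get_image(name): name is "side" or "top" or "wrist"; returns a dict with "frame" (400x640x3 uint8, blue, green, red), "mtx" (3x3 intrinsics, pixels), "xyz" and "attitude" of the camera in the world; the wrist camera has in their place "hand_eye" (4x4, takes a point from camera to tool coordinates, whose origin is the TCP and whose axes are the flange's). Camera axes: x right, y down, z forward; pixel columns grow to the right and rows downward; lengths in m; the calibration is good to about 2 mm. The wrist camera is an equidistant fisheye: a pixel r from the principal point sees the ray r / f radians off the axis. A picture is of the moment at which its call begins: read the wrist's pose just before it. There is no depth.
- job_done(): hands the job in; it is judged then, once.
The state is a dict: "t": time; "joints": joint angles; "qvel": joint speeds; "joint_efforts": joint torques, N m; "eef_pos": TCP position; "eef_rot": TCP orientation; "force": force on the tool from outside, world axes, zero at the start; "ft_torque": the same for the moment, N m; "opening": opening from 0.0 (shut) to 1.0 (fully open); "gripper_force": force on a finger pad.
Only numpy, scipy, OpenCV 4.12 (cv2) and the standard library are available. Lean on these libraries where they do the work, as an engineer would, in place of code of your own. Each camera call takes 0.05 s, during which the arm holds its last target. There are 200 camera calls.

## Task

Pick up the nudging tool and with its foot gently push the phone housing on the inspection stage, first square against the far stop, then along it until it also presses against the side stop, so that it touches both stops along its edges. Then stand the tool upright on the bench beside the stage and let go. Handle the housing only with the tool, keep it flat on the stage, never press it with more than 20 newtons, and leave the other things on the bench alone.

Things in the scene. Friction and masses are not known exactly. Their poses are not given: they have to be found in the camera images.
- stage: Inspection stage: a fixed dark steel plate 240 (x) by 280 (y) mm, 20 mm thick, lying flat on the bench (top surface 20 mm above the bench). Origin under its centre; x towards the far stop, y towards the side stop, z up.
- corner (a point): Inner corner of the two stops, on the stage's top surface: where their faces would meet. 90 mm in +x, 110 mm in +y from the stage's centre. Axes of the stage: z up, x towards the far stop, y towards the side stop. Both stops are rigid bright steel bars 14 mm wide, 12 mm high, lying beyond their faces.
- far_stop: Far stop, a fixed bar 130 mm long. Its face is the plane x = 0 of corner, from y = -138 to -8 mm. Origin on the stage's top surface, in the middle of the face that the housing must touch; axes as corner.
- side_stop: Side stop, a fixed bar 70 mm long. Its face is the plane y = 0 of corner, from x = -78 to -8 mm. Origin on the stage's top surface, in the middle of the face that the housing must touch; axes as corner.
- housing_mid (a point): Centre, half-way up, of the flat aluminium phone housing: a plate 68 (x) by 130 (y) by 8 mm, loose, 105 to 210 g, dark camera patch on top near its +x +y corner. Starts flat on the stage, clear of both stops, up to 0.25 rad from square; slides under a few newtons. Its +x edge goes to the far stop, +y edge to the side stop: home is x = -34, y = -65 mm from corner.
- housing_far_left (a point): Corner of the housing between its +x and +y edges, half-way up. Comes to x = 0, y = 0 in the frame of corner. Axes as the housing's.
- housing_far_right (a point): Corner of the housing between its +x and -y edges, half-way up. Comes to x = 0, y = -130 mm in the frame of corner.
- housing_near_left (a point): Corner of the housing between its -x and +y edges, half-way up. Comes to x = -68, y = 0 mm in the frame of corner.
- pusher_grip (a point): Grip point of the nudging tool, on its axis, 60 mm above its underside. It stands upright on the bench, left or right of the stage: round white foot 32 mm diameter, 16 mm high; steel neck 16 mm diameter up to 32 mm; black square handle 18 by 18 mm from 32 to 95 mm height; 120 g. z up, x and y square to the handle's flats. Held rigidly by a grip of 100 N.
- pusher_foot (a point): Centre of the underside of the tool's foot; axes as pusher_grip. To push, keep it 2 to 3 mm above the stage, so that the foot's round side meets the housing's edge. The parts are hard, so the force rises fast at a stop: push at 15 mm/s or slower and stop at about 5 N.
- objective: Bystander: spare microscope objective, aluminium with a dark red band, 34 mm diameter, 52 mm high, standing on the bench, loose, on the side of the stage where the tool is not. Origin under its centre.
- sample_case: Bystander: grey-green closed sample case 75 by 145 by 14 mm lying on the bench, loose. Origin under its centre.
- jar: Bystander: small amber jar with white cap, 48 mm diameter, 55 mm high, on the bench, loose. Origin under its centre.

How it is judged:
By the outcome, as a careful person would: the job done as asked, in the order asked, and still so for the second after the job is handed in, with the robot touching nothing.
It also fails if it takes over 72 s, if anything falls off the work surface, if the arm or the gripper's body presses on something with over 40 N, if the wrist force passes 120 N, or if a joint passes its speed limit or range.

## Working session

There is one attempt and no reset: what is moved stays moved. The work goes in short steps, Python scripts to look and compute and a shell command to move; the robot and the scene stay as the last step left them, time stands still between calls to the robot, and variables do not carry over. Pictures are saved under pics/ and viewed, at most 11 in all, crops included, and the job is handed in when it is done.

```bash
mkdir -p pics; ls; python3 - <<'E'
from rig import sensors, eyes
import cv2, numpy as np
s=sensors.read_state(); print(s['t'],s['eef_pos'],np.round(s['eef_rot'],3).tolist(),s['force'],s['opening'])
for n in ['side','top','wrist']:
    d=eyes.get_image(n); cv2.imwrite(f'pics/a_{n}.png',d['frame'])
    np.save(f'pics/a_{n}.npy',d,allow_pickle=True)
    print(n,np.round(d['mtx'],1).tolist(),*(np.round(d[k],4).tolist() for k in d if k not in('frame','mtx')))
E
```

```text
pics
0.0 [0.23501728 0.57872969 0.23069668] [[-0.927, 0.376, -0.001], [0.376, 0.926, -0.001], [0.0, -0.001, -1.0]] [-0.59641723 -0.76488765 -1.28253429] 0.9957451520824526
side [[509.5, 0.0, 322.2], [0.0, 509.5, 198.3], [0.0, 0.0, 1.0]] [0.1757, -0.9424, 0.7725] [[0.9251, -0.2097, 0.3167], [-0.3797, -0.5294, 0.7587], [0.0086, -0.8221, -0.5693]]
top [[423.8, 0.0, 317.2], [0.0, 423.8, 197.9], [0.0, 0.0, 1.0]] [0.4355, 0.0139, 1.0333] [[-0.0079, -0.9878, 0.1553], [-0.9996, 0.0035, -0.0288], [0.028, -0.1554, -0.9875]]
wrist [[309.7, 0.0, 317.4], [0.0, 309.7, 203.8], [0.0, 0.0, 1.0]] [[-0.0002, -0.9598, -0.2806, 0.0726], [1.0, -0.0, -0.0007, -0.0003], [0.0006, -0.2806, 0.9598, -0.1427], [0.0, 0.0, 0.0, 1.0]]
```

View pics/a_top.png

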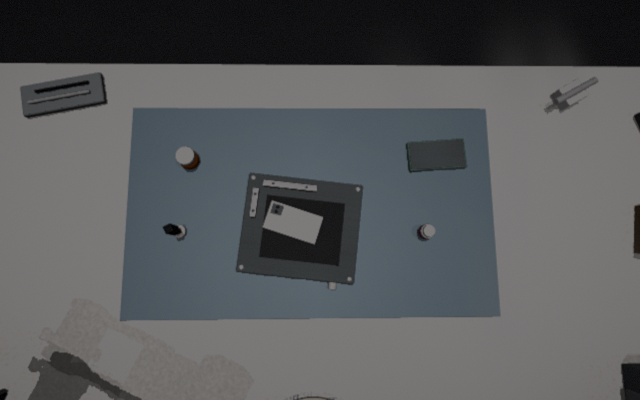

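View pics/a_side.png

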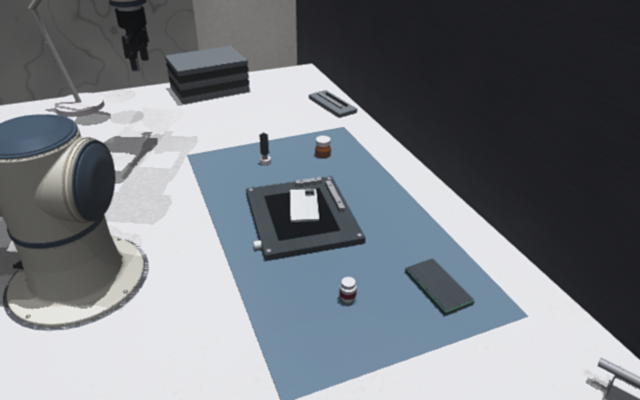

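The top view shows the stage around (300,229), with the far stop at (290,186), the side stop at (254,202) and the housing at (292,222). The tool's foot is near (180,232), the objective at (427,231), the jar at (187,157) and the case at (436,155).

```bash
cat > h.py <<'E'
from rig import sensors, eyes
import cv2, numpy as np
def grab(n,save=None):
    s=sensors.read_state(); d=eyes.get_image(n)
    if n=='wrist':
        R=np.array(s['eef_rot']); H=np.array(d['hand_eye'])
        d['xyz']=np.array(s['eef_pos'])+R@H[:3,3]; d['attitude']=R@H[:3,:3]
    d['wrist']=n=='wrist'
    if save: cv2.imwrite(f'pics/{save}.png',d['frame']); np.save(f'pics/{save}.npy',d,allow_pickle=True)
    return d
def load(f): return np.load(f'pics/{f}.npy',allow_pickle=True).item()
def cast(d,uv,z):
    uv=np.atleast_2d(np.asarray(uv,float)); K=np.array(d['mtx'])
    a=(uv-K[:2,2])/K[0,0]
    if d.get('wrist'):
        r=np.linalg.norm(a,axis=1,keepdims=True); v=np.hstack([a*np.sinc(r/np.pi),np.cos(r)])
    else: v=np.hstack([a,np.ones((len(a),1))])
    v=v@np.array(d['attitude']).T; p=np.array(d['xyz'])
    return p+v*((z-p[2])/v[:,2:])
def proj(d,P):
    q=(np.atleast_2d(P)-np.array(d['xyz']))@np.array(d['attitude']); K=np.array(d['mtx'])
    if d.get('wrist'):
        r=np.linalg.norm(q[:,:2],axis=1,keepdims=True); return K[:2,2]+K[0,0]*q[:,:2]/r*np.arctan2(r,q[:,2:])
    return K[:2,2]+K[0,0]*q[:,:2]/q[:,2:]
E
python3 - <<'E'
from h import *
d=load('a_top')
for n,uv,z in [('foot',(180,232),.016),('handletop',(169,229),.095),('obj',(427,231),.05),('jar',(187,156),.055),('case',(436,155),.014),
 ('st_fl',(250,174),.02),('st_fr',(362,185),.02),('st_nr',(352,283),.02),('st_nl',(237,271),.02),('far',(290,186),.032),('side',(254,202),.032),('hous',(292,222),.028)]:
    print(n,np.round(cast(d,uv,z)[0],3))
w=load('a_wrist'); cv2.imwrite('pics/z.png',cv2.resize(d['frame'][140:300,150:450],None,fx=2.6,fy=2.6,interpolation=cv2.INTER_CUBIC))
E
```

```text
foot [0.514 0.311 0.016]
handletop [0.515 0.313 0.095]
obj [ 0.511 -0.271  0.05 ]
jar [0.69  0.291 0.055]
case [ 0.703 -0.313  0.014]
st_fl [0.654 0.147 0.02 ]
st_fr [ 0.626 -0.125  0.02 ]
st_nr [ 0.392 -0.096  0.02 ]
st_nl [0.422 0.174 0.02 ]
far [0.622 0.05  0.032]
side [0.584 0.135 0.032]
hous [0.536 0.045 0.028]
```

View pics/a_wrist.png

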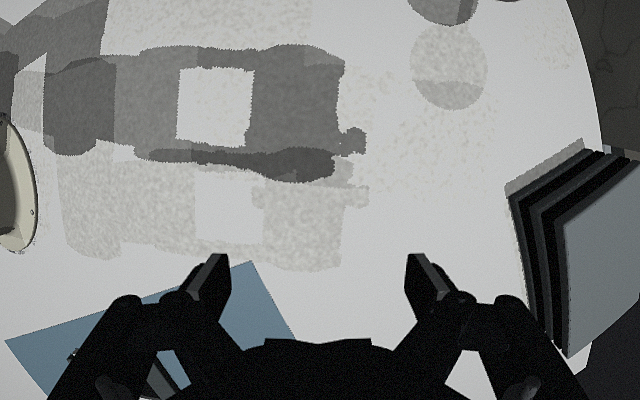

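The wrist picture shows only table, with the fingers at the bottom around (317,270). Tool +x is up in the image and that side is unobstructed. I'll move over the work and turn the camera to face it.

```bash
python3 -m creep '[[1,[-0.065,-0.062,-0.006],0],[1,[-0.065,-0.062,-0.006],0],[1,[-0.065,-0.062,-0.006],0],[1,[-0.065,-0.062,-0.006],0],[1,[-0.065,-0.062,-0.006],0]]' 100
python3 -m creep '[[1,[-0.065,-0.062,-0.006],0],[1,[-0.065,-0.062,-0.006],0],[1,[-0.065,-0.062,-0.006],0],[1,[-0.065,-0.062,-0.006],0],[1,[-0.065,-0.062,-0.006],0]]' >/dev/null
python3 -m creep '[[1,[0,0,0],0.117],[1,[0,0,0],0.117],[1,[0,0,0],0.117],[1,[0,0,0],0.117],[1,[0,0,0],0.117]]' >/dev/null
python3 -m creep '[[1,[0,0,0],0.117],[1,[0,0,0],0.117],[1,[0,0,0],0.117],[1,[0,0,0],0.117],[1,[0,0,0],0.117]]' >/dev/null
python3 -m creep '[[1,[0,0,0],0.117],[1,[0,0,0],0.117],[1,[0,0,0],0.117],[1,[0,0,0],0.117],[1,[0,0,0],0.117]]'
python3 - <<'E'
from h import *
d=grab('wrist','b'); s=sensors.read_state(); print(s['t'],s['eef_pos'],np.round(s['eef_rot'],3).tolist(),np.round(s['joints'],1),s['force'])
E
```

```text
t: 0.78
eef_pos: [0.3277, 0.3729, 0.2463]
eef_rot: [[-0.927, 0.376, -0.0], [0.376, 0.927, -0.0], [0.0, -0.0, -1.0]]
force: [1.1, 0.5, 0.0]
opening: 0.999
gripper_force: 0.0
t: 3.28
eef_pos: [0.4195, 0.1695, 0.2612]
eef_rot: [[1.0, -0.007, -0.0], [-0.007, -1.0, -0.0], [-0.0, 0.0, -1.0]]
force: [0.8, 0.2, -0.1]
opening: 1.0
gripper_force: 0.0
3.325 [0.41953158 0.16950715 0.26117058] [[1.0, -0.017, -0.0], [-0.017, -1.0, -0.0], [-0.0, 0.0, -1.0]] [ 14.4  12.4  97.7  -0.   69.9 105.4] [ 0.37687294 -0.14600618 -0.00981408]
```

View pics/b.png

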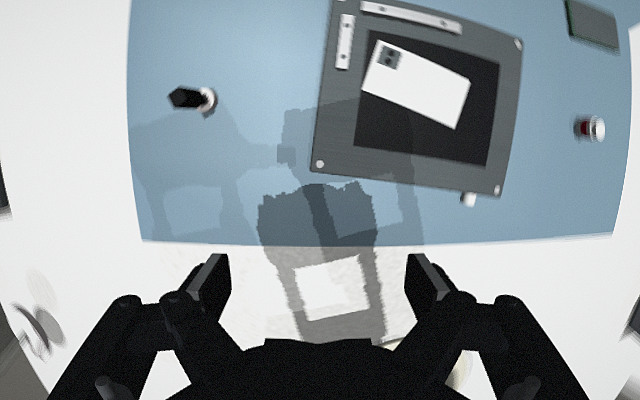

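The wrist picture shows the housing as a white quad around (415,85), the far stop bar (361,5)–(460,28), the side stop (345,42) and the tool's foot at (207,98) with its black handle top at (178,98).

```bash
python3 - <<'E'
from h import *
def run(name,roi,thr):
    d=load(name); f=d['frame']; g=cv2.cvtColor(f,cv2.COLOR_BGR2HSV)
    m=((g[...,2]>thr)&(g[...,1]<50)).astype(np.uint8)*255
    M=np.zeros_like(m); x0,y0,x1,y1=roi; M[y0:y1,x0:x1]=m[y0:y1,x0:x1]
    cs,_=cv2.findContours(M,cv2.RETR_EXTERNAL,cv2.CHAIN_APPROX_NONE)
    for c in cs:
        if cv2.contourArea(c)<40: continue
        uv=c[:,0,:].astype(float)
        for z in (.028,.032):
            P=cast(d,uv,z)[:,:2]; r=cv2.minAreaRect((P*1e3).astype(np.float32))
            print(name,'px',uv.mean(0).round(),'z',z,'ctr',np.round(r[0],1),'size',np.round(r[1],1),'ang',round(r[2],2))
run('b',(320,0,540,210),150); run('a_top',(235,165,370,290),120)
run('b',(190,80,225,120),140)
d=load('b');f=d['frame']
print(f[98,165:225].tolist()[::6])
dark=(f.max(2)<60).astype(np.uint8); n,l,st,ce=cv2.connectedComponentsWithStats(dark[60:140,150:220])
print(st,ce+[150,60])
cv2.imwrite('pics/c.png',cv2.resize(f[75:120,150:230],None,fx=9,fy=9,interpolation=cv2.INTER_CUBIC))
E
```

```text
b px [470. 200.] z 0.028 ctr [384.1 -39.6] size [18.1 20.3] ang 74.65
b px [470. 200.] z 0.032 ctr [385.3 -37.4] size [17.9 20.1] ang 74.65
b px [415.  84.] z 0.028 ctr [533.1  44. ] size [131.7  69.3] ang 70.57
b px [415.  84.] z 0.032 ctr [532.6  45.3] size [130.3  68.6] ang 70.57
b px [345.  41.] z 0.028 ctr [582.7 135.4] size [17.1 70.3] ang 82.75
b px [345.  41.] z 0.032 ctr [581.7 135.8] size [16.9 69.6] ang 82.75
b px [410.  15.] z 0.028 ctr [622.8  49.9] size [133.   13.8] ang 82.72
b px [410.  15.] z 0.032 ctr [621.3  51.2] size [131.6  13.7] ang 82.72
a_top px [293. 223.] z 0.028 ctr [536.2  43.7] size [125.4  63.3] ang 71.27
a_top px [293. 223.] z 0.032 ctr [535.8  43.6] size [124.9  63. ] ang 71.27
b px [206.  99.] z 0.028 ctr [515.6 308.6] size [22.4 34.1] ang 75.92
b px [206.  99.] z 0.032 ctr [515.3 307.1] size [22.1 33.7] ang 75.92
[[192, 171, 145], [27, 29, 30], [32, 33, 26], [31, 35, 26], [0, 0, 0], [19, 22, 17], [0, 0, 0], [82, 82, 87], [206, 204, 210], [196, 179, 155]]
[[   0    0   70   80 5065]
 [  19   28   38   20  535]] [[184.22922014  99.65468904]
 [187.0635514   98.03551402]]
```

View pics/c.png

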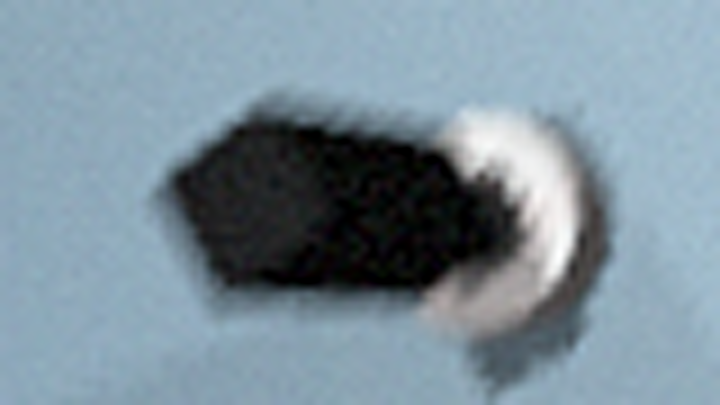

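```bash
python3 - <<'E'
from h import *
d=load('b')
L,T,B=cast(d,[(169.1,95),(177.2,88.3),(174.4,106.7)],.095)[:,:2]*1e3
for a,b in ((T,L),(L,B)): print(np.linalg.norm(a-b),np.degrees(np.arctan2(*(a-b)[::-1])))
print('ctr',(T+B)/2)
g=d['frame'][75:125,150:230]; m=((g.min(2)>100)&(g.max(2).astype(int)-g.min(2)<32)).astype(np.uint8)
n,l,st,ce=cv2.connectedComponentsWithStats(m); i=1+st[1:,4].argmax(); ys,xs=np.nonzero(l==i)
uv=np.c_[xs,ys]+[150,75]; P=cast(d,uv,.012)*1e3; print(st[i],'foot x',P[:,0].min(),P[:,0].max(),'y',P[:,1].min(),P[:,1].max())
E
```

```text
11.724977971525728 -58.61729290875822
14.58683172580112 24.325535388179567
ctr [516.4807579  317.58548351]
[ 44  12  24  26 282] foot x 500.48913805832143 533.9605819924194 y 297.8232104512149 330.85956399599024
```

```bash
python3 -m creep '[[1,[0,0,0],-0.107],[1,[0,0,0],-0.107],[1,[0,0,0],-0.107],[1,[0.054,-0.055,0.054],0],[1,[0.054,-0.055,0.054],0]]' >/dev/null
python3 -m creep '[[1,[0.054,-0.055,0.054],0],[1,[0,0,0],0],[1,[0,0,0],0]]'
python3 - <<'E'
from h import *
d=grab('wrist','d'); cv2.imwrite('pics/d.png',d['frame'])
p=proj(d,[(.517,.314,.095),(.517,.314,0)]); print(p)
x,y=p[0].astype(int); x0=max(x-50,0); y0=max(y-50,0); print(x0,y0)
cv2.imwrite('pics/dc.png',cv2.resize(d['frame'][y0:y0+100,x0:x0+130],None,fx=6,fy=6,interpolation=cv2.INTER_CUBIC))
E
```

```text
t: 4.32
eef_pos: [0.4506, 0.2806, 0.1803]
eef_rot: [[0.875, 0.484, -0.0], [0.484, -0.875, -0.0], [-0.001, 0.0, -1.0]]
force: [-0.8, 0.2, 0.5]
opening: 1.0
gripper_force: 0.0
[[322.35161873 110.06424172]
 [320.8861561  111.56160651]]
272 60
```

View pics/dc.png

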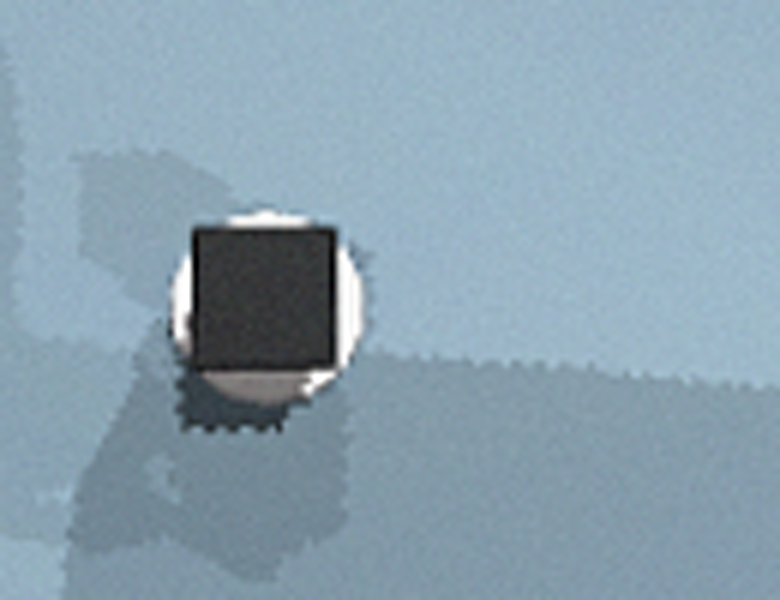

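The handle's top is a square centred at crop (265,299), which is pixel (316.2,109.8). It is already aligned with the gripper at the current yaw.

```bash
python3 - <<'E'
from h import *
d=load('d'); s=sensors.read_state(); R=np.array(s['eef_rot']); p=np.array(s['eef_pos'])
T=cast(d,(316.2,109.8),.095)[0]; F=cast(d,(272+268/6,60+307/6),.012)[0]; print(T,F)
for X in (T,F):
  q=X.copy(); q[2]=.041; print((R.T@(q-p))/.5)
E
```

```text
[0.51500721 0.31799419 0.095     ] [0.51513657 0.31789291 0.012     ]
[ 0.14874588 -0.00390212  0.27956694]
[ 0.1488745  -0.00359974  0.27956703]
```

```bash
python3 -m creep '[[1,[0.075,-0.002,0],0],[1,[0.074,-0.002,0],0],[1,[0,0,0.09],0],[1,[0,0,0.09],0],[1,[0,0,0.07],0]]' >/dev/null
python3 -m creep '[[1,[0,0,0.029],0],[1,[0,0,0],0],[-1,[0,0,0],0],[-1,[0,0,0],0],[-1,[0,0,0],0]]' 100
python3 -m creep '[[-1,[0,0,0],0],[-1,[0,0,0],0],[-1,[0,0,0],0]]' 100
```

```text
t: 5.62
eef_pos: [0.5154, 0.3188, 0.0415]
eef_rot: [[0.876, 0.482, 0.001], [0.482, -0.876, 0.001], [0.001, 0.0, -1.0]]
force: [0.3, 0.5, -0.4]
opening: 0.377
gripper_force: 0.0
t: 6.0
eef_pos: [0.5153, 0.3188, 0.0413]
eef_rot: [[0.876, 0.482, 0.001], [0.482, -0.876, 0.0], [0.001, -0.0, -1.0]]
force: [-0.7, -0.3, 5.9]
opening: 0.199
gripper_force: 97.4
```

```bash
python3 -m creep '[[-1,[0,0,-0.08],0],[-1,[0,0,-0.08],0],[-1,[0,0,0],0.1],[-1,[0,0,0],0.1],[-1,[0,0,0],0.1]]' 
python3 -m creep '[[-1,[0,0,0],0.101],[-1,[-0.004,0.08,0],0],[-1,[-0.004,0.1,0],0],[-1,[-0.004,0.1,0],0],[-1,[-0.004,0.1,0],0]]' >/dev/null
python3 -m creep '[[-1,[-0.004,0.1,0],0],[-1,[-0.003,0.065,0],0],[-1,[0,0,0],0],[-1,[0,0,0.05],0],[-1,[0,0,0],0]]'
python3 - <<'E'
from h import *
d=grab('wrist','e'); s=sensors.read_state(); print(s['joints'])
E
```

```text
t: 6.62
eef_pos: [0.515, 0.3185, 0.1209]
eef_rot: [[1.0, 0.027, -0.0], [0.027, -1.0, -0.0], [-0.0, 0.0, -1.0]]
force: [0.4, -0.2, -0.8]
opening: 0.199
gripper_force: 97.9
t: 7.88
eef_pos: [0.4685, 0.0503, 0.0949]
eef_rot: [[0.992, -0.126, -0.002], [-0.126, -0.992, 0.0], [-0.002, 0.0, -1.0]]
force: [0.2, 0.0, -0.8]
opening: 0.199
gripper_force: 97.9
[-1.13990557e+00  2.77243069e+01  1.06905737e+02  7.19048385e-03
  4.54537731e+01  9.60740843e+01]
```

View pics/e.png

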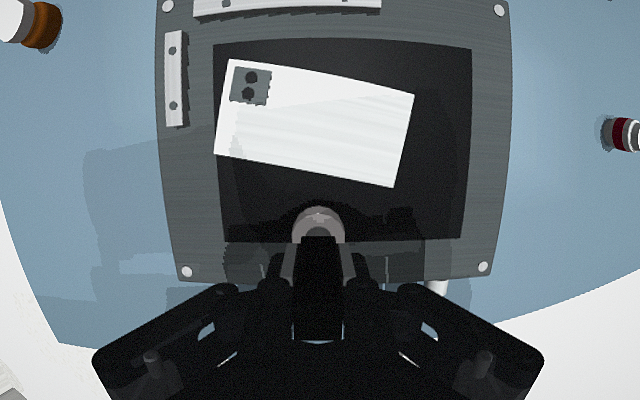

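The close view shows the housing as a white quad, (232,60)–(413,95)–(393,187)–(215,154). The foot is at (318,225), behind its near edge and slightly right of centre, as planned.

```bash
cat > meas.py <<'E'
from h import *
import sys
def meas(d):
    f=d['frame']; g=cv2.cvtColor(f,cv2.COLOR_BGR2HSV)
    m=((g[...,2]>125)&(g[...,1]<50)).astype(np.uint8)*255; m[:, :150]=0; m[:,520:]=0
    cs,_=cv2.findContours(m,cv2.RETR_EXTERNAL,cv2.CHAIN_APPROX_NONE)
    for c in cs:
        if cv2.contourArea(c)<500: continue
        uv=c[:,0,:].astype(float); z=.028 if cv2.contourArea(c)>6000 else .032
        r=cv2.minAreaRect((cast(d,uv,z)[:,:2]*1e3).astype(np.float32))
        print('px',uv.mean(0).round(),'z',z,'ctr',np.round(r[0],1),'size',np.round(r[1],1),'ang',round(r[2],2))
d=grab('wrist',sys.argv[1]) if sys.argv[1]!='e' else load('e')
meas(d); s=sensors.read_state(); print('t',s['t'],'tcp',np.round(s['eef_pos'],4),'F',np.round(s['force'],1))
E
python3 meas.py e
```

```text
px [312. 122.] z 0.028 ctr [534.7  45.5] size [130.1  68.1] ang 71.61
px [173.  78.] z 0.032 ctr [582.5 138.1] size [13.9 69.6] ang 83.42
px [283.   4.] z 0.032 ctr [619.1  53.6] size [129.8  12.8] ang 80.09
t 7.925 tcp [0.469  0.0503 0.0956] F [ 0.4  0.5 -0.6]
```

```bash
python3 -m creep '[[-1,[0,0,0.04],0],[-1,[0,0,0.0235],0],[-1,[0,0,0],0],[-1,[0.008,0,0],0],[-1,[0.008,0,0],0]]' 
python3 -m creep '[[-1,[0.0035,0,0],0],[-1,[0.0035,0,0],0],[-1,[0.0035,0,0],0],[-1,[0.0035,0,0],0],[-1,[0.0035,0,0],0]]' 
python3 -m creep '[[-1,[0.0035,0,0],0],[-1,[0.0035,0,0],0],[-1,[0.0035,0,0],0],[-1,[0.0035,0,0],0],[-1,[0.0035,0,0],0]]'
python3 meas.py f1
```

```text
t: 8.55
eef_pos: [0.478, 0.0487, 0.0646]
eef_rot: [[0.992, -0.126, 0.001], [-0.126, -0.992, -0.0], [0.001, -0.0, -1.0]]
force: [-0.4, -0.1, -0.6]
opening: 0.197
gripper_force: 97.9
t: 9.18
eef_pos: [0.4858, 0.0476, 0.064]
eef_rot: [[0.992, -0.126, -0.0], [-0.126, -0.992, 0.0], [-0.0, 0.0, -1.0]]
force: [-0.9, 1.4, -0.2]
opening: 0.196
gripper_force: 97.9
t: 9.8
eef_pos: [0.4947, 0.0465, 0.064]
eef_rot: [[0.992, -0.126, -0.0], [-0.126, -0.992, -0.0], [-0.0, 0.0, -1.0]]
force: [-0.5, 0.2, -1.9]
opening: 0.198
gripper_force: 97.9
px [309. 147.] z 0.028 ctr [546.1  45. ] size [129.7  67.9] ang 73.14
px [156. 117.] z 0.032 ctr [582.3 134.8] size [10.7 69.5] ang 79.74
px [282.  23.] z 0.032 ctr [622.9  52.9] size [129.4  13.7] ang 83.41
t 9.85 tcp [0.495  0.0464 0.064 ] F [ 0.4  0.7 -1.8]
```

```bash
python3 -m creep '[[-1,[0.0035,0,0],0],[-1,[0.0035,0,0],0],[-1,[0.0035,0,0],0],[-1,[0.0035,0,0],0],[-1,[0.0035,0,0],0]]' | grep -E 'force:|pos'
python3 -m creep '[[-1,[0.0035,0,0],0],[-1,[0.0035,0,0],0],[-1,[0.0035,0,0],0],[-1,[0.0035,0,0],0],[-1,[0.0035,0,0],0]]'| grep -E 'force:|pos'
python3 -m creep '[[-1,[0.0035,0,0],0],[-1,[0.0035,0,0],0]]'| grep -E 'force:|pos'
python3 meas.py f2
```

```text
eef_pos: [0.5034, 0.0454, 0.064]
force: [-0.4, 0.0, -1.2]
gripper_force: 97.9
eef_pos: [0.5121, 0.0443, 0.064]
force: [-0.7, 0.4, -0.1]
gripper_force: 97.9
eef_pos: [0.5155, 0.0438, 0.064]
force: [-1.0, -0.7, 0.1]
gripper_force: 97.9
px [156. 148.] z 0.032 ctr [582.6 137.8] size [13.5 69.1] ang 82.88
px [306. 148.] z 0.028 ctr [566.7  44.2] size [129.6  68. ] ang 76.23
px [282.  57.] z 0.032 ctr [622.9  52.8] size [129.4  13.7] ang 83.35
t 11.4 tcp [0.5158 0.0438 0.064 ] F [-0.3  0.1 -0.2]
```

```bash
python3 -m creep '[[-1,[0.0035,0,0],0],[-1,[0.0035,0,0],0],[-1,[0.0035,0,0],0]]' | grep -E ' force:|^force:|pos'
python3 -m creep '[[-1,[0.0035,0,0],0],[-1,[0.003,0,0],0]]'| grep -E '^force:|pos'
python3 -m creep '[[-1,[0.003,0,0],0]]'| grep -E '^force:|pos'
python3 meas.py f3
```

```text
eef_pos: [0.5208, 0.0431, 0.064]
force: [-0.6, 1.3, -0.7]
eef_pos: [0.5239, 0.0427, 0.064]
force: [-1.9, -0.5, -1.1]
eef_pos: [0.5253, 0.0425, 0.064]
force: [-1.0, 0.4, -1.1]
px [157. 164.] z 0.032 ctr [582.6 138. ] size [13.5 69.5] ang 83.29
px [304. 149.] z 0.028 ctr [576.2  44.4] size [129.7  68. ] ang 79.06
px [282.  73.] z 0.032 ctr [623.   52.8] size [129.4  13.8] ang 83.33
t 12.2 tcp [0.5256 0.0425 0.064 ] F [-1.1 -0.1 -0.4]
```

```bash
python3 -m creep '[[-1,[0.0025,0,0],0]]'| grep -E '^force:|pos'
python3 -m creep '[[-1,[0.002,0,0],0]]'| grep -E '^force:|pos'
python3 -m creep '[[-1,[0.0015,0,0],0]]'| grep -E '^force:|pos'
python3 meas.py f4
```

```text
eef_pos: [0.5265, 0.0424, 0.064]
force: [-2.3, -0.2, -1.2]
eef_pos: [0.5276, 0.0423, 0.064]
force: [-0.9, -0.0, -1.5]
eef_pos: [0.5284, 0.0422, 0.064]
force: [-2.2, -0.6, -0.4]
px [158. 168.] z 0.032 ctr [582.7 137.9] size [13.6 69.2] ang 83.08
px [294. 119.] z 0.028 ctr [587.9  51.4] size [145.3  85.4] ang 82.64
t 12.625 tcp [0.5285 0.0422 0.064 ] F [-0.4 -1.2 -0.9]
```

```bash
python3 -m creep '[[-1,[0.001,0,0],0]]'| grep -E '^force:|pos'
python3 -m creep '[[-1,[0.001,0,0],0]]'| grep -E '^force:|pos'
python3 -m creep '[[-1,[0.0005,0,0],0]]'| grep -E '^force:|pos'
python3 -m creep '[[-1,[0.0005,0,0],0]]'| grep -E '^force:|pos'
python3 meas.py f5; python3 - <<'E'
from h import *
d=load('f5'); cv2.imwrite('pics/f5c.png',cv2.resize(d['frame'][50:250,140:460],None,fx=2.5,fy=2.5,interpolation=cv2.INTER_CUBIC))
E
```

```text
eef_pos: [0.5288, 0.0421, 0.064]
force: [-2.1, -1.2, -1.4]
eef_pos: [0.5293, 0.0421, 0.064]
force: [-1.4, -1.1, -0.6]
eef_pos: [0.5296, 0.042, 0.0641]
force: [-1.0, -0.3, -0.4]
eef_pos: [0.5298, 0.042, 0.064]
force: [-2.0, -0.3, -1.3]
px [158. 170.] z 0.032 ctr [582.5 137.9] size [13.6 69.9] ang 83.14
px [297. 122.] z 0.028 ctr [588.3  51.6] size [144.   83.7] ang 83.34
t 13.175 tcp [0.5298 0.042  0.064 ] F [-1.2  0.  -1.2]
```

View pics/f5c.png

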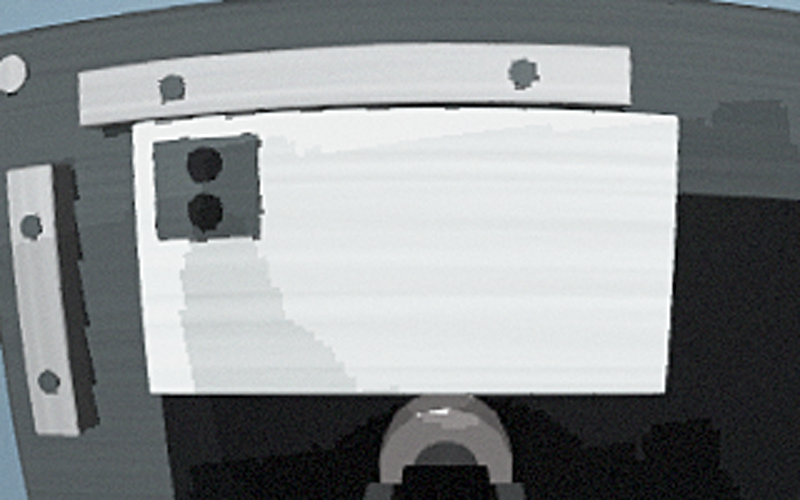

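The housing is almost square now. A thin gap remains at the far stop's right end, with the side stop about 35 px to the left. I'll keep advancing until about 5 N.

```bash
for_=1; python3 -m creep '[[-1,[0.0006,0,0],0],[-1,[0,0,0],0]]'| grep -E '^force:|pos'
python3 -m creep '[[-1,[0.0006,0,0],0],[-1,[0,0,0],0]]'| grep -E '^force:|pos'
python3 -m creep '[[-1,[0.0006,0,0],0],[-1,[0,0,0],0]]'| grep -E '^force:|pos'
python3 -m creep '[[-1,[0.0006,0,0],0],[-1,[0,0,0],0]]'| grep -E '^force:|pos'
```

```text
eef_pos: [0.5301, 0.042, 0.064]
force: [-1.0, -1.0, -2.3]
eef_pos: [0.5304, 0.0419, 0.064]
force: [-1.1, -0.1, -0.6]
eef_pos: [0.5306, 0.0419, 0.064]
force: [-2.8, -0.6, -0.5]
eef_pos: [0.5307, 0.0419, 0.064]
force: [-4.1, 0.2, 1.3]
```

```bash
python3 -m creep '[[-1,[0.0005,0,0],0],[-1,[0,0,0],0]]'| grep -E '^force:|pos'
cat > edge.py <<'E'
from h import *
import sys
# housing sides from the white blob, far-stop gap: fit near edge, right edge, left edge by lines
d=grab('wrist',sys.argv[1]); f=d['frame']; g=cv2.cvtColor(f,cv2.COLOR_BGR2HSV)
m=((g[...,2]>125)&(g[...,1]<50)).astype(np.uint8)
s=sensors.read_state(); ey=float(np.degrees(np.arctan2(s['eef_rot'][1][0],s['eef_rot'][0][0])))
def line(pts,z):
    P=(cast(d,pts,z)[:,:2]*1e3).astype(np.float32); l=cv2.fitLine(P,cv2.DIST_HUBER,0,.01,.01).ravel()
    a=np.degrees(np.arctan2(l[1],l[0])); return round(float((a+45)%90-45),2),np.round(l[2:],1)
# region of housing: from predicted footprint corner frame
c=np.array([.6245,.126]); a=np.radians(-6.8); ex=np.array([np.cos(a),np.sin(a)]); eyv=np.array([-ex[1],ex[0]])
def pix(x,y,z=.028): return proj(d,[*(c+ex*x+eyv*y),z])[0]
y0=float(sys.argv[2])  # expected y of the left edge, m
near=[];
for y in np.linspace(y0-.12,y0-.01,60):
    u,v=pix(-.04,y); u0,v0=int(round(u)),int(round(v)); col=m[v0:,u0]; k=np.argmax(col==0)
    if 0<k<80: near.append((u0,v0+k-.5))
right=[];left=[]
for x in np.linspace(-.06,-.035,20):
    u,v=pix(x,y0-.065); u0,v0=int(round(u)),int(round(v)); r=m[v0,u0:]; right.append((u0+np.argmax(r==0)-.5,v0)); r=m[v0,u0::-1]; left.append((u0-np.argmax(r==0)+.5,v0))
def rel(p): q=np.array(p)/1e3-c; return np.round([q@ex*1e3,q@eyv*1e3],1)
for n,q in (('near',near),('right',right),('left',left)):
    a_,p=line(q,.028); print(n,'ang',a_,'rel corner',rel(p),len(q))
print('t',s['t'],'tcp',np.round(s['eef_pos'],4),'foot rel',rel(np.array(s['eef_pos'][:2])*1e3),'F',np.round(s['force'],1))
E
python3 edge.py g1 -0.025
```

```text
eef_pos: [0.5308, 0.0419, 0.064]
force: [-4.7, -0.5, 0.7]
near ang -6.58 rel corner [ -67.5 -106. ] 60
right ang -6.92 rel corner [ -47.4 -149.4] 20
left ang -7.05 rel corner [-48.7 -19.9] 20
t 14.475 tcp [0.5308 0.0419 0.064 ] foot rel [-83.1 -94.6] F [-4.9 -1.   0.6]
```

```bash
python3 -m creep '[[-1,[-0.004,0,0],0],[-1,[-0.02,0,0],0],[-1,[0,0.057,0],0],[-1,[0,0.057,0],0],[-1,[0,0.057,0],0]]'| grep -E '^force:|pos'
python3 -m creep '[[-1,[0,0,0],0],[-1,[0.04,0,0],0],[-1,[0.04,0,0],0],[-1,[0.042,0,0],0],[-1,[0,0,0],0]]'| grep -E '^force:|pos'
python3 edge.py g2 -0.02
```

```text
eef_pos: [0.5082, -0.0421, 0.0642]
force: [0.7, 0.0, -1.6]
eef_pos: [0.5702, -0.0486, 0.064]
force: [0.3, -0.2, -1.2]
near ang -6.43 rel corner [-67.9 -69.6] 50
right ang 7.71 rel corner [ -46.1 -123.6] 20
left ang -6.87 rel corner [-50.8 -20. ] 20
t 15.775 tcp [ 0.5689 -0.0484  0.0639] foot rel [ -34.5 -179.8] F [-0.6  0.  -1.2]
```

```bash
python3 -m creep '[[-1,[0,-0.008,0],0],[-1,[0,-0.008,0],0],[-1,[0,-0.0035,0],0],[-1,[0,-0.0035,0],0],[-1,[0,-0.0035,0],0]]'| grep -E '^force:|pos'
python3 -m creep '[[-1,[0,-0.0035,0],0],[-1,[0,-0.0035,0],0],[-1,[0,-0.0035,0],0],[-1,[0,-0.0035,0],0],[-1,[0,-0.0035,0],0]]'| grep -E '^force:|pos'
python3 -m creep '[[-1,[0,-0.0035,0],0],[-1,[0,-0.0035,0],0]]'| grep -E '^force:|pos'
python3 edge.py g3 -0.01; cd pics; python3 -c "
import cv2;cv2.imwrite('g3c.png',cv2.imread('g3.png'))"
```

```text
eef_pos: [0.5707, -0.0359, 0.064]
force: [0.6, 0.9, -1.6]
eef_pos: [0.5718, -0.0273, 0.064]
force: [-0.2, -1.1, -1.2]
eef_pos: [0.5722, -0.0238, 0.064]
force: [-1.2, -1.9, -1.0]
near ang -6.32 rel corner [-67.6 -48.5] 41
right ang 10.4 rel corner [ -49.4 -100.4] 20
left ang -6.82 rel corner [-49.9  -9.8] 20
t 17.325 tcp [ 0.5722 -0.0236  0.064 ] foot rel [ -34.2 -154.7] F [-2.  -0.7 -0.3]
```

View pics/g3.png

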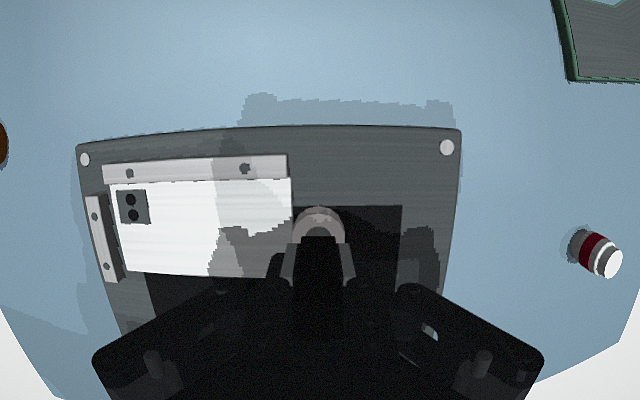

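The picture shows the housing still flush under the far stop, with its left edge about 10 px from the side stop at (108,240). The foot is on its right edge at (318,225).

```bash
python3 -m creep '[[-1,[0,-0.003,0],0],[-1,[0,-0.003,0],0],[-1,[0,-0.003,0],0],[-1,[0,-0.003,0],0]]'| grep -E '^force:|pos'
python3 edge.py g4 -0.003
python3 -m creep '[[-1,[0,-0.002,0],0]]'| grep -E '^force:|pos'
python3 -m creep '[[-1,[0,-0.001,0],0]]'| grep -E '^force:|pos'
```

```text
eef_pos: [0.573, -0.0178, 0.064]
force: [-1.2, -1.6, -0.8]
near ang -6.5 rel corner [-67.6 -44.3] 42
right ang 14.54 rel corner [-48.5 -94.2] 20
left ang -6.72 rel corner [-53.   -3.9] 20
t 17.875 tcp [ 0.573  -0.0177  0.064 ] foot rel [ -34.1 -148.8] F [ 0.3 -0.8 -1.5]
eef_pos: [0.5732, -0.0169, 0.064]
force: [-0.8, -0.9, -1.3]
eef_pos: [0.5732, -0.0164, 0.064]
force: [-1.0, -0.7, -0.7]
```

```bash
python3 -m creep '[[-1,[0,-0.001,0],0]]'| grep -E '^force:|pos'
python3 -m creep '[[-1,[0,-0.001,0],0]]'| grep -E '^force:|pos'
python3 -m creep '[[-1,[0,-0.0006,0],0],[-1,[0,0,0],0]]'| grep -E '^force:|pos'
python3 -m creep '[[-1,[0,-0.0006,0],0],[-1,[0,0,0],0]]'| grep -E '^force:|pos'
python3 edge.py g5 -0.001
```

```text
eef_pos: [0.5733, -0.0159, 0.064]
force: [-0.6, -1.3, -1.7]
eef_pos: [0.5733, -0.0154, 0.064]
force: [-1.7, -1.0, -1.4]
eef_pos: [0.5734, -0.0151, 0.064]
force: [-0.8, -0.8, -0.8]
eef_pos: [0.5734, -0.0148, 0.064]
force: [-0.5, -0.7, -1.4]
near ang -6.54 rel corner [-67.6 -47.5] 42
right ang 13.93 rel corner [-46.8 -90.2] 20
left ang -7.05 rel corner [-51.9  -0.8] 20
t 18.925 tcp [ 0.5735 -0.0148  0.064 ] foot rel [ -34.  -145.9] F [-1.4 -1.3 -1.1]
```

```bash
python3 -m creep '[[-1,[0,-0.0006,0],0],[-1,[0,0,0],0]]'| grep -E '^force:|pos'
python3 -m creep '[[-1,[0,-0.0006,0],0],[-1,[0,0,0],0]]'| grep -E '^force:|pos'
python3 -m creep '[[-1,[0,-0.0006,0],0],[-1,[0,0,0],0]]'| grep -E '^force:|pos'
python3 -m creep '[[-1,[0,-0.0006,0],0],[-1,[0,0,0],0]]'| grep -E '^force:|pos'
```

```text
eef_pos: [0.5735, -0.0145, 0.064]
force: [-0.6, -1.5, -1.5]
eef_pos: [0.5735, -0.0143, 0.064]
force: [-0.8, -1.3, -0.5]
eef_pos: [0.5735, -0.0141, 0.064]
force: [-0.6, -3.7, -2.1]
eef_pos: [0.5736, -0.014, 0.0641]
force: [-2.4, -5.7, -0.2]
```

The housing is pressed on the side stop at 5.7 N. I'll withdraw, lift and check both seams from behind it.

```bash
python3 -m creep '[[-1,[0,0.003,0],0],[-1,[0,0.037,0],0],[-1,[0,0,-0.06],0],[-1,[0,0,-0.06],0],[-1,[-0.06,-0.06,0],0]]'| grep -E '^force:|pos'
python3 -m creep '[[-1,[-0.06,-0.07,0],0],[-1,[-0.02,-0.07,0],0],[-1,[0,0,0],0],[-1,[0,0,0],0]]'| grep -E '^force:|pos'
python3 edge.py h1 -0.0; python3 - <<'E'
from h import *
d=load('h1'); p=proj(d,[(.6245,.126,.02)])[0]; print(p)
cv2.imwrite('pics/h1c.png',cv2.resize(d['frame'][0:200,160:480],None,fx=2.5,fy=2.5,interpolation=cv2.INTER_CUBIC))
E
```

```text
eef_pos: [0.5478, -0.002, 0.1261]
force: [-0.1, 1.5, -1.6]
eef_pos: [0.5145, 0.0738, 0.1241]
force: [0.8, -0.9, -0.5]
near ang -6.47 rel corner [-68.1 -50. ] 60
right ang -5.18 rel corner [ -47.2 -129.8] 20
left ang -6.65 rel corner [-46.5  -0. ] 20
t 21.1 tcp [0.5146 0.0736 0.124 ] foot rel [-102.9  -65. ] F [-0.2 -0.  -0.4]
[235.06219207  78.05551303]
```

View pics/h1c.png

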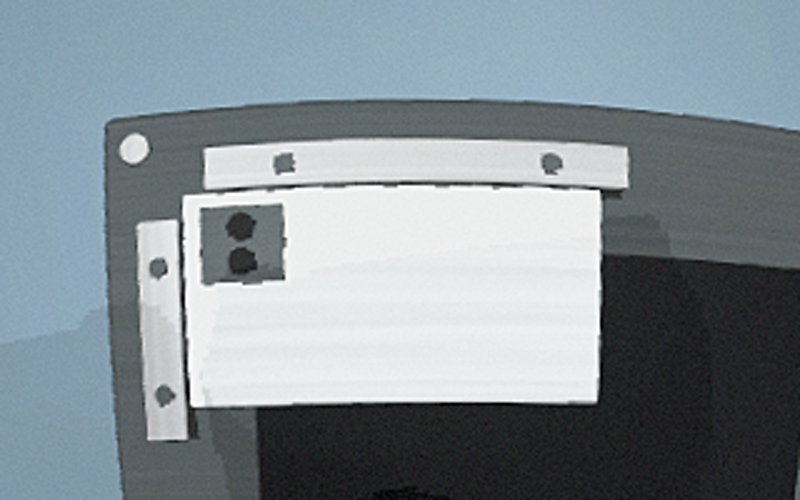

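The housing sits in the corner with its far edge along the far stop at crop y≈188 and its left edge along the side stop at crop x≈185. One gentle confirmation press on the near edge at mid-length will prove the far contact.

```bash
python3 -m creep '[[-1,[0,0,0.06],0],[-1,[0,0,0.06],0],[-1,[0,0,0],0],[-1,[0.014,0,0],0],[-1,[0.01,0,0],0]]'| grep -E '^force:|pos'
python3 -m creep '[[-1,[0.0035,0,0],0],[-1,[0.0035,0,0],0],[-1,[0.002,0,0],0],[-1,[0,0,0],0]]'| grep -E '^force:|pos'
python3 edge.py h2 0.0
```

```text
eef_pos: [0.5274, 0.0727, 0.0649]
force: [1.0, 0.5, -1.6]
eef_pos: [0.5306, 0.0725, 0.064]
force: [0.4, -0.2, -1.2]
near ang -6.61 rel corner [-67.7 -77.1] 60
right ang -5.95 rel corner [ -49.6 -129.6] 20
left ang -7.41 rel corner [-42.7  -0.2] 20
t 22.275 tcp [0.5305 0.0725 0.064 ] foot rel [-87.  -64.3] F [-0.3 -0.2 -1. ]
```

```bash
python3 -m creep '[[-1,[0.003,0,0],0],[-1,[0.002,0,0],0],[-1,[0,0,0],0]]'| grep -E '^force:|pos'
python3 -m creep '[[-1,[0.0008,0,0],0],[-1,[0,0,0],0]]'| grep -E '^force:|pos'
python3 -m creep '[[-1,[0.0006,0,0],0],[-1,[0,0,0],0]]'| grep -E '^force:|pos'
python3 -m creep '[[-1,[0.0006,0,0],0],[-1,[0,0,0],0]]'| grep -E '^force:|pos'
```

```text
eef_pos: [0.5332, 0.0721, 0.064]
force: [-0.3, -0.1, -0.8]
eef_pos: [0.5334, 0.0721, 0.064]
force: [-0.1, -0.9, -0.3]
eef_pos: [0.5336, 0.0721, 0.064]
force: [-2.4, -0.0, -0.5]
eef_pos: [0.5337, 0.072, 0.064]
force: [-3.6, 1.0, 0.3]
```

```bash
python3 -m creep '[[-1,[0.0004,0,0],0],[-1,[0,0,0],0]]'| grep -E '^force:|pos'
python3 -m creep '[[-1,[-0.004,0,0],0],[-1,[-0.004,0,0],0],[-1,[0,0.04,0],0],[-1,[0,0.04,0],0],[-1,[0,0,0],0]]'| grep -E '^force:|pos'
python3 -m creep '[[-1,[0.003,0,0],0],[-1,[0.002,0,0],0],[-1,[0,0,0],0]]'| grep -E '^force:|pos'
python3 -m creep '[[-1,[0.0008,0,0],0],[-1,[0,0,0],0]]'| grep -E '^force:|pos'
```

```text
eef_pos: [0.5338, 0.072, 0.0639]
force: [-5.3, 0.7, 1.4]
eef_pos: [0.5252, 0.0311, 0.0641]
force: [0.1, 0.3, -1.3]
eef_pos: [0.5279, 0.0328, 0.064]
force: [-0.4, 0.5, -1.7]
eef_pos: [0.5282, 0.0326, 0.064]
force: [-0.1, 0.3, -2.0]
```

```bash
python3 -m creep '[[-1,[0.0008,0,0],0],[-1,[0,0,0],0]]'| grep -E '^force:|pos'
python3 -m creep '[[-1,[0.0008,0,0],0],[-1,[0,0,0],0]]'| grep -E '^force:|pos'
python3 -m creep '[[-1,[0.0006,0,0],0],[-1,[0,0,0],0]]'| grep -E '^force:|pos'
```

```text
eef_pos: [0.5286, 0.0324, 0.064]
force: [-0.8, -0.4, -1.7]
eef_pos: [0.5288, 0.0323, 0.064]
force: [-1.5, -1.1, -0.1]
eef_pos: [0.5289, 0.0323, 0.064]
force: [-1.7, 0.6, 0.0]
```

```bash
python3 -m creep '[[-1,[0.0006,0,0],0],[-1,[0,0,0],0]]'| grep -E '^force:|pos'
python3 -m creep '[[-1,[0.0005,0,0],0],[-1,[0,0,0],0]]'| grep -E '^force:|pos'
```

```text
eef_pos: [0.5291, 0.0323, 0.064]
force: [-4.6, 1.0, 1.2]
eef_pos: [0.5292, 0.0323, 0.0639]
force: [-5.4, 0.9, 2.0]
```

The two 5 N presses line up at 6.6°, which matches the stop's angle, so the far edge is flush. I'll finish with a last light press along the far stop onto the side stop.

```bash
python3 -m creep '[[-1,[-0.004,0,0],0],[-1,[-0.017,0,0],0],[-1,[0,0.056,0],0],[-1,[0,0.056,0],0],[-1,[0,0,0],0]]'| grep -E '^force:|pos'
python3 -m creep '[[-1,[0.06,0,0],0],[-1,[0.06,0,0],0],[-1,[0,0,0],0],[-1,[0,-0.008,0],0],[-1,[0,-0.006,0],0]]'| grep -E '^force:|pos'
python3 -m creep '[[-1,[0,-0.003,0],0],[-1,[0,-0.003,0],0],[-1,[0,0,0],0]]'| grep -E '^force:|pos'
```

```text
eef_pos: [0.512, -0.0233, 0.0641]
force: [-0.6, 0.6, -1.4]
eef_pos: [0.5717, -0.0219, 0.064]
force: [-0.2, 0.8, -0.8]
eef_pos: [0.573, -0.0195, 0.064]
force: [-0.6, -0.2, -1.9]
```

```bash
python3 -m creep '[[-1,[0,-0.003,0],0],[-1,[0,-0.003,0],0],[-1,[0,-0.002,0],0],[-1,[0,0,0],0]]'| grep -E '^force:|pos'
python3 -m creep '[[-1,[0,-0.0008,0],0],[-1,[0,0,0],0]]'| grep -E '^force:|pos'
python3 -m creep '[[-1,[0,-0.0008,0],0],[-1,[0,0,0],0]]'| grep -E '^force:|pos'
```

```text
eef_pos: [0.5736, -0.0156, 0.064]
force: [-0.9, 1.0, -2.4]
eef_pos: [0.5736, -0.0153, 0.064]
force: [-1.2, 0.2, -1.7]
eef_pos: [0.5737, -0.0149, 0.064]
force: [-0.1, -0.2, -0.2]
```

```bash
python3 -m creep '[[-1,[0,-0.0008,0],0],[-1,[0,0,0],0]]'| grep -E '^force:|pos'
python3 -m creep '[[-1,[0,-0.0006,0],0],[-1,[0,0,0],0]]'| grep -E '^force:|pos'
python3 -m creep '[[-1,[0,-0.0005,0],0],[-1,[0,0,0],0]]'| grep -E '^force:|pos'
```

```text
eef_pos: [0.5737, -0.0145, 0.064]
force: [0.7, 0.4, -1.2]
eef_pos: [0.5737, -0.0142, 0.064]
force: [-1.2, -1.5, -0.5]
eef_pos: [0.5738, -0.0141, 0.064]
force: [-0.9, -2.6, -0.2]
```

```bash
python3 -m creep '[[-1,[0,-0.0006,0],0],[-1,[0,0,0],0]]'| grep -E '^force:|pos'
python3 -m creep '[[-1,[0,0.003,0],0],[-1,[0,0.027,0],0],[-1,[0,0,-0.06],0],[-1,[0,0,-0.06],0],[-1,[0,0,0],0]]'| grep -E '^force:|pos'
python3 -m creep '[[-1,[-0.028,-0.07,0],0],[-1,[-0.028,-0.1,0],0],[-1,[-0.028,-0.1,0],0],[-1,[-0.028,-0.1,0],0],[-1,[-0.028,-0.1,0],0]]'| grep -E '^force:|pos'
python3 -m creep '[[-1,[-0.03,-0.1,0],0],[-1,[-0.03,-0.104,0],0],[-1,[0,0,0],0],[-1,[0,0,0],0]]'| grep -E '^force:|pos|rot'
```

```text
eef_pos: [0.5738, -0.014, 0.0641]
force: [-0.7, -5.9, -0.5]
eef_pos: [0.5731, -0.0293, 0.126]
force: [-0.3, -0.5, -1.2]
eef_pos: [0.5315, 0.2145, 0.1232]
force: [0.5, 1.0, -1.2]
eef_pos: [0.515, 0.3178, 0.1232]
eef_rot: [[0.992, -0.126, -0.001], [-0.126, -0.992, -0.001], [-0.001, 0.001, -1.0]]
force: [-0.0, -0.6, -1.3]
```

```bash
python3 -m creep '[[-1,[0,0,0.06],0],[-1,[0,0,0.06],0],[-1,[0,0,0.03],0],[-1,[0,0,0.004],0],[-1,[0,0,0],0]]'| grep -E '^force:|pos'
python3 -m creep '[[-1,[0,0,0.003],0],[-1,[0,0,0.003],0],[-1,[0,0,0],0]]'| grep -E '^force:|pos'
python3 -m creep '[[-1,[0,0,0.002],0],[-1,[0,0,0],0]]'| grep -E '^force:|pos'
```

```text
eef_pos: [0.5158, 0.3182, 0.0477]
force: [-0.1, -0.2, -1.2]
eef_pos: [0.5153, 0.3185, 0.0442]
force: [0.8, 0.1, -0.2]
eef_pos: [0.5153, 0.3184, 0.043]
force: [0.7, 0.6, -1.9]
```

```bash
python3 -m creep '[[-1,[0,0,0.002],0],[-1,[0,0,0],0]]'| grep -E '^force:|pos'
python3 -m creep '[[-1,[0,0,0.001],0],[-1,[0,0,0],0]]'| grep -E '^force:|pos'
python3 -m creep '[[-1,[0,0,0.0006],0],[-1,[0,0,0],0]]'| grep -E '^force:|pos'
```

```text
eef_pos: [0.5152, 0.3184, 0.0419]
force: [0.5, -0.8, -0.9]
eef_pos: [0.5153, 0.3184, 0.0415]
force: [0.4, -0.8, -0.7]
eef_pos: [0.5153, 0.3184, 0.0412]
force: [0.2, -0.1, -0.5]
```

```bash
python3 -m creep '[[-1,[0,0,0.0006],0],[-1,[0,0,0],0]]'| grep -E '^force:|pos'
python3 -m creep '[[-1,[0,0,0.0004],0],[-1,[0,0,0],0]]'| grep -E '^force:|pos'
```

```text
eef_pos: [0.5153, 0.3184, 0.0409]
force: [0.8, -0.3, -0.8]
eef_pos: [0.5153, 0.3184, 0.0407]
force: [-0.5, 0.2, -1.1]
```

```bash
python3 -m creep '[[-1,[0,0,0.0006],0],[-1,[0,0,0],0]]'| grep -E '^force:|pos'
python3 -m creep '[[-1,[0,0,0.0006],0],[-1,[0,0,0],0]]'| grep -E '^force:|pos'
```

```text
eef_pos: [0.5153, 0.3184, 0.0406]
force: [-0.2, -1.5, 3.7]
eef_pos: [0.5154, 0.3184, 0.0406]
force: [-2.3, -0.4, 9.0]
```

```bash
python3 -m creep '[[1,[0,0,0],0],[1,[0,0,0],0],[1,[0,0,0],0],[1,[0,0,0],0],[1,[0,0,0],0]]'| grep -E '^force:|pos|opening'
python3 -m creep '[[1,[0,0,0],0],[1,[0,0,-0.06],0],[1,[0,0,-0.1],0],[1,[0,0,-0.1],0],[1,[-0.1,0,-0.04],0]]'| grep -E '^force:|pos|opening'
python3 -m creep '[[1,[-0.06,0,0],0],[1,[0,0,0],0],[1,[0,0,0],0]]'| grep -E '^force:|pos|opening'
python3 - <<'E'
from h import *
d=grab('wrist','k'); print(proj(d,[(.515,.318,.095),(.6245,.126,.03)])); print(sensors.read_state()['t'])
E
```

```text
eef_pos: [0.5153, 0.3184, 0.0401]
force: [-0.1, -0.3, 0.6]
opening: 1.002
eef_pos: [0.4685, 0.3253, 0.193]
force: [0.0, 1.0, -0.9]
opening: 0.996
eef_pos: [0.4365, 0.3286, 0.1902]
force: [-0.3, 0.3, 0.9]
opening: 0.999
[[318.08132353 103.82409332]
 [481.21760121  -0.8738086 ]]
36.2
```

View pics/k.png

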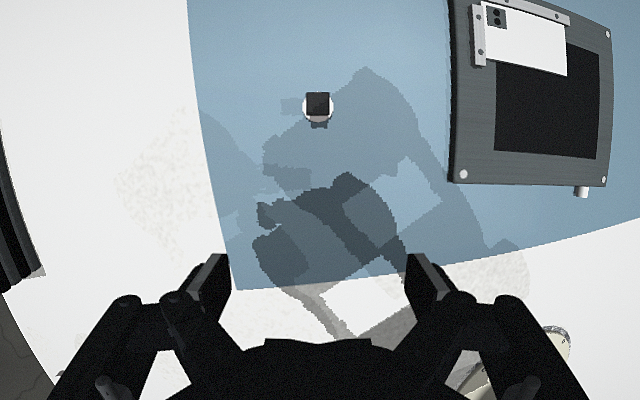

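The tool stands upright at (318,105), released. The housing sits in the corner of both stops at (525,45), and the gripper is clear of everything.

```bash
python3 -c "
from rig import job_done
print(job_done())"
```

```text
the job is handed in; nothing more can be done
None
```

The job is handed in: the housing was pushed onto the far stop and then the side stop, with measured forces of about 6 N at most, and the tool stands upright on the bench to the left of the stage, at about 36 s on the robot's clock; the result of the judging was not shown.

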